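Clamp a brass bar with a T-handle screw

ROBOT

A 7-joint arm with a two-finger parallel gripper is mounted at the origin on a cart in front of the work surface, level with it; the furniture and walls round the work are solid. World frame = base frame: x ahead of the robot, y to its left, z up, the work surface at z = 0. Lengths are in m, angles in rad, forces in N, time in s.
With the tool pointing down it reaches from about 0.425 to 0.925 m from the base axis. Payload 6.8 kg.
Tool frame: the origin (TCP) lies at the very end of the fingers, on their centre line; the grasp point (between the pads) lies 19 mm behind it (r.grip_point_offset is the distance from the TCP to the grasp point, in m); z points along the fingers, y is the line along which they close (so a half turn about z gives the same grasp; the last joint's range is limited). The gripper opens to 85 mm and grips with 20 to 120 N. Pads are 22 mm wide; open, the fingers measure 114 mm over their backs; the gripper's body (76 mm by 85 mm) begins 54 mm behind the grasp point. The pads swing forward as they close: fully open they stand 13 mm farther back than shut.
Start: joints at [-0.108, 0.477, 0.022, 1.555, -0.011, 1.109, -0.083], TCP at [0.675, 0, 0.231] pointing down, gripper open.
Joint ranges: [-2.96, 2.96], [-0.34, 2.1], [-1.41, 1.46], [0.24, 2.44], [-1.37, 4.51], [0.17, 1.92], [-2.96, 2.96]. Speed limits (rad/s): [2.39, 2.39, 3.14, 3.14, 3.14, 3.14, 3.14].

INTERFACE

Orientations are given as a rotation vector (axis times angle).
In Python, from bench import status, eyes, r gives the robot as it stands.
- The arm moves only by the shell command python3 -m crank 'ROWS' [OPENING] [FORCE]. ROWS is JSON, a list of rows, each a list of 6 numbers: the shift along the tool's x, y, z normalised to -1 to 1, where 1 is 0.02 m, then the turn, a rotation vector about the tool's x, y, z normalised to -1 to 1, where 1 is 45 degrees. A call has 1 to 12 rows; each row shifts and turns the commanded pose from where the row before left it, along the tool's axes as they then stand; what a row does not reach is not made up. A row lasts 1/10 s, in which the tool goes at most 50 mm and 8.59 degrees, less where a joint would pass 70% of its speed; a pose out of reach is approached as far as the arm can. A call with a number of a shift or a turn outside -1 to 1 is refused whole. A call with a gripper value outside its range is refused whole. OPENING is the opening, from 0 (shut) to 1 (fully open), set as the call begins (- or left out, the last holds). The fingers move at their own pace and stop on an object; FORCE is the grip in N (left out, the last holds). Time passes only in rows, so rows that do not move let the fingers close. It gives the time, the measured TCP pose, the force, the opening and the grip force at its end, in the units of the state.
- status.get_obs(): the state, without advancing time (a new reading comes with each control period).
- eyes.grab_frame(name): name is "scene" or "side" or "wrist"; returns a dict with "image" (400x640x3 uint8, red, green, blue), "depth" (400x640 float32, m along the optical axis (not along the pixel's ray), 0 where there is no reading), "fovy" (degrees; the focal length in pixels is half the picture's height over the tangent of half this angle, whatever the lens; pixels are square), "cx", "cy" (the principal point, pixels), "world_to_cam" (4x4, takes a point from world to camera coordinates). Camera axes: x right, y up, looking along -z (the intrinsics and any distortion apply to the point x, -y, -z); pixel columns grow to the right and rows downward; lengths in m; the calibration is good to about 2 mm. The wrist camera is an equidistant fisheye: a pixel r from the principal point sees the ray r / f radians off the axis. A picture is of the moment at which its call begins.
- r.hand_in(): hands the job in; it is judged then, once.
The state is a dict: "clock": time; "joints": joint angles; "qvel": joint speeds; "tau": joint torques, N m; "tcp_pos": TCP position; "orientation": TCP orientation; "contact_force": force on the tool from outside, world axes, zero at the start; "moment": the same for the moment, N m; "grip_width": finger opening in m; "gripper_force": force on a finger pad.
Only numpy, scipy, OpenCV 4.12 (cv2) and the standard library are available. Lean on these libraries where they do the work, as an engineer would, in place of code of your own. Each camera call takes 0.05 s, during which the arm holds its last target. There are 200 camera calls.

TASK

Push the square brass bar lengthwise between the guides of the blue screw clamp until its end rests against the stop under the screw. Then turn the T-handle clockwise, half turn after half turn, until the pad holds the bar snugly: stop as soon as the handle turns clearly harder, without cranking it tight, and let go.

Things in the scene. Friction and masses are not known exactly. Their poses are not given: they have to be found in the camera images.
- bar_centre (a point): centre of the loose square brass bar, 16 x 105 x 16 mm, about 0.2 kg; its y axis runs along the bar (either end may go first), z is up. It lies on the bench, left of the clamp.
- clamp: blue C-frame screw clamp, fixed to the bench, standing differently each time. Origin on the screw axis at bench level; +x points from the mouth (robot side) to the stop and column, z up. The bar goes in along +x, lying on a flat 10 mm above the bench: a support tongue 13 mm wide (narrower than the bar) from x = -126 to -40 mm, then the base plate, 90 mm wide.
- mouth (a point): middle of the flared mouth of the guides, 56 mm in front of the screw axis, 18 mm above the bench (where the bar's centre line goes). The flare is 31 mm wide here and narrows to 17.8 mm at 34 mm before the axis; from there straight rails run to the stop. Flare and rails reach 19 mm above the bench.
- home (a point): where the centre of the bar is when home: 34.5 mm before the screw axis (clamp x), on the middle line, 18 mm above the bench. The bar's leading end then touches the stop, whose face is 18 mm beyond the axis; its rear end is 87 mm before the axis.
- nut_top (a point): top of the brass nut (28 mm diameter) on the clamp's arm, on the screw axis, 86 mm above the bench. The arm is 42 mm wide, its top 82 mm and its underside 62 mm above the bench; it reaches from 18 mm before the axis back to the column, which is 52 mm wide and ends 66 mm behind the axis.
- foot: steel collar, 22 mm in diameter, on the lower end of the screw; origin on the axis; sinks as the screw turns in. Below it a copper pad (11 mm) on a stud set out differently each time, unmeasured (pad face 7 to 12 mm below this origin): where it meets the bar must be felt. Springs behind the pad: under 20 N on the bar is loose, 30 to 60 N is right, over 90 N marks the brass.
- end_a (a point): gripping place on one arm of the T-handle, on the axis of its cross bar (round, 10 mm thick, level), 33 mm from the screw axis. The arms end 49 mm from the axis in 14 mm black balls; the hub in the middle is 20 mm across. It is 132 to 137 mm above the bench at first, sinks 20 mm per full turn, and stays above 112 mm.
- end_b (a point): the gripping place on the opposite arm of the T-handle, 33 mm from the axis
- handle (a joint): angle of the T-handle in rad, growing clockwise seen from above (tightening); starts at 0 to 1. The screw sinks 3.18 mm per rad; the pad meets the bar between 4.7 and 6.3. Free turning takes a steady 0.2 N m (6 N at a gripping place); each newton on the bar adds 0.0032 N m: at the right pressure about 0.34 N m (10 N), at the limit 0.49 N m (15 N), 0.9 rad after the pad touches. It stays where left.
Things that resemble listed ones, but are neither listed nor needed, are in the scene too. Of the things that look like the part that bears bar_centre, the larger one is meant.

How it is judged:
By the outcome, as a careful person would: the job done as asked, in the order asked, and still so for the second after the job is handed in, with the robot touching nothing.
It also fails if it takes over 72 s, if anything falls off the work surface, if the arm or the gripper's body presses on something with over 40 N, if the wrist force passes 120 N, or if a joint passes its speed limit or range.

## Working session

There is one attempt and no reset: what is moved stays moved. The work goes in short steps, Python scripts to look and compute and a shell command to move; the robot and the scene stay as the last step left them, time stands still between calls to the robot, and variables do not carry over. Pictures are saved under pics/ and viewed, at most 13 in all, crops included, and the job is handed in when it is done.

```bash
ls; mkdir -p pics; python3 - <<'E'
from bench import status, eyes, r
import cv2, numpy as np, pickle
for n in ("scene","side"):
    f=eyes.grab_frame(n); pickle.dump(f,open(f"{n}.pkl","wb"))
    cv2.imwrite(f"pics/{n}0.png",f["image"][:,:,::-1])
    print(n,f["fovy"],f["cx"],f["cy"],f["world_to_cam"].round(3).tolist())
o=status.get_obs();print(o, r.grip_point_offset)
E
```

```text
pics
scene 52.66654674049587 321.0005244688912 196.6371747198525 [[-0.398, -0.917, 0.021, 0.383], [0.606, -0.245, 0.757, -0.376], [-0.689, 0.314, 0.653, -0.573], [0.0, 0.0, 0.0, 1.0]]
side 55.38286226380552 317.0430910635785 199.63433953135333 [[-0.999, -0.036, 0.011, 0.572], [0.033, -0.682, 0.73, 0.021], [-0.018, 0.73, 0.683, -1.017], [0.0, 0.0, 0.0, 1.0]]
{'clock': 0.1, 'joints': array([-0.10809305,  0.47776516,  0.0223524 ,  1.55634199, -0.01151241,
        1.10931727, -0.08310772]), 'qvel': array([ 0.00128292, -0.00147434,  0.00088671, -0.0024563 ,  0.00118709,
       -0.00026744, -0.00092741]), 'tau': array([ 5.69385389e-03, -5.97765398e+01,  1.61440808e+00, -2.81952703e+01,
        1.29656185e-02,  5.02699884e-03, -1.13572563e-05]), 'tcp_pos': array([ 6.74462105e-01, -1.85523351e-05,  2.30395608e-01]), 'orientation': array([-2.22066050e+00, -2.22064111e+00,  2.01896524e-03]), 'contact_force': array([-0.00493702,  0.5975668 ,  0.91680756]), 'moment': array([ 0.04136924,  0.04962055, -0.03794446]), 'gripper_force': 0.0, 'grip_width': 0.08550252535463236} 0.0187
```

View pics/scene0.png

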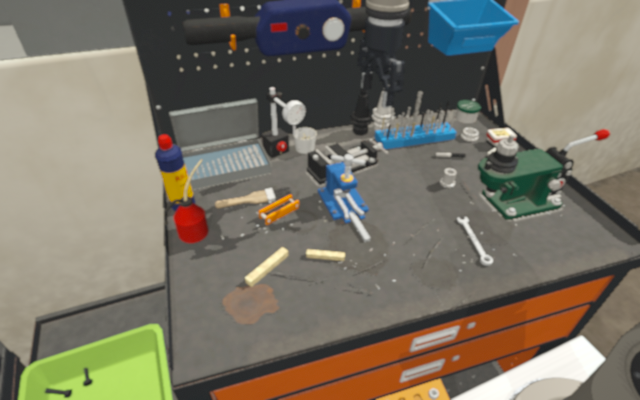

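View pics/side0.png

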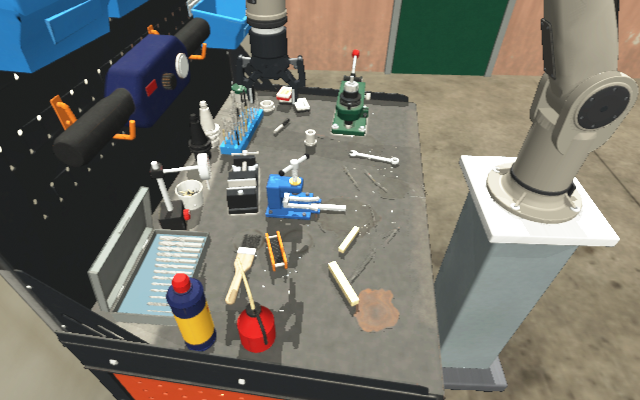

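Scene: large brass bar at about (267,266), smaller decoy at (325,255), blue clamp at (343,190). Side: bar (343,283), decoy (348,240), clamp (290,197), and the T-handle at about (295,165).

```bash
cat > h.py <<'E'
import numpy as np, cv2
from bench import status, eyes, r
def cam(f):
    F=200/np.tan(np.radians(f["fovy"])/2); W=np.array(f["world_to_cam"]); return F,W
def proj(f,p):
    F,W=cam(f); c=W[:3,:3]@np.asarray(p)+W[:3,3]
    return np.array([f["cx"]+F*c[0]/-c[2], f["cy"]-F*c[1]/-c[2]])
def cloud(f):
    F,W=cam(f); d=f["depth"]; v,u=np.mgrid[:400,:640]
    c=np.stack([(u-f["cx"])/F*d,-(v-f["cy"])/F*d,-d],-1)
    return (c-W[:3,3])@W[:3,:3]
def onplane(f,uv,z):
    F,W=cam(f); uv=np.atleast_2d(uv).astype(float); R=W[:3,:3]; o=-R.T@W[:3,3]
    d=np.c_[(uv[:,0]-f["cx"])/F,-(uv[:,1]-f["cy"])/F,-np.ones(len(uv))]@R
    return o+d*((z-o[2])/d[:,2])[:,None]
E
python3 - <<'E'
from h import *; import pickle
ims=[]
for n,(u,v,w,h) in dict(scene=(300,140,100,110),side=(250,140,110,110)).items():
    f=pickle.load(open(n+".pkl","rb")); P=cloud(f); im=f["image"]
    print(n,"tcp",proj(f,[.6745,0,.2304]))
    hsv=cv2.cvtColor(im,cv2.COLOR_RGB2HSV); 
    # brass
    m=cv2.inRange(hsv,(18,50,120),(35,160,255)); m[:210]=0
    for c in cv2.findContours(m,0,2)[0]:
        if cv2.contourArea(c)<60: continue
        top=onplane(f,c[:,0,:],.016)[:,:2]
        k=np.zeros_like(m);cv2.drawContours(k,[c],-1,1,-1); Q=P[k>0]; T=Q[(Q[:,2]>.011)&(Q[:,2]<.03)]
        print(" brass",cv2.boundingRect(c),"minrect@z16",cv2.minAreaRect((top*1000).astype(np.float32)),"cloud", len(T), T.mean(0).round(4) if len(T) else 0, cv2.minAreaRect((T[:,:2]*1000).astype(np.float32)) if len(T)>5 else 0)
    m=cv2.inRange(hsv,(100,120,60),(120,255,255)); m[:150]=0; m[225:]=0; m[:, :250]=0; m[:,370:]=0
    Q=P[m>0]; print(" blue",len(Q),Q.min(0),Q.max(0))
    for lo,hi in((.005,.014),(.014,.024),(.078,.09)):
        T=Q[(Q[:,2]>lo)&(Q[:,2]<hi)]; 
        if len(T)>5: print("  ",lo,len(T),T.mean(0).round(4),cv2.minAreaRect((T[:,:2]*1000).astype(np.float32)))
    ims.append(cv2.resize(im[v:v+h,u:u+w],(400,440),interpolation=cv2.INTER_CUBIC))
cv2.imwrite("pics/crop1.png",np.hstack(ims)[:,:,::-1])
E
```

```text
scene tcp [375.32928792 102.4310264 ]
 brass (600, 269, 40, 75) minrect@z16 ((157.4099578857422, -276.142822265625), (55.35797882080078, 214.05946350097656), 16.282867431640625) cloud 0 0 0
 brass (305, 248, 41, 13) minrect@z16 ((484.9468688964844, 198.20132446289062), (82.90694427490234, 26.974811553955078), 60.8515625) cloud 106 [0.4895 0.1924 0.0121] ((491.024169921875, 194.42459106445312), (77.56819915771484, 13.077190399169922), 61.27255630493164)
 brass (244, 246, 45, 41) minrect@z16 ((502.58740234375, 316.9892578125), (29.86857795715332, 115.87222290039062), 27.166126251220703) cloud 372 [0.5053 0.3176 0.0151] ((506.98504638671875, 315.55029296875), (18.11355972290039, 105.5611572265625), 26.935382843017578)
 blue 1052 [-0.0145258   0.0401775  -0.00278268] [0.72005932 0.43863268 0.65082733]
   0.005 504 [0.624  0.0949 0.0092] ((624.2570190429688, 85.9937515258789), (87.68828582763672, 129.9641876220703), 86.63320922851562)
   0.014 21 [0.6715 0.1052 0.0183] ((688.8445434570312, 101.9953384399414), (9.13813304901123, 62.962886810302734), 79.76542663574219)
   0.078 204 [0.6526 
[... 1379 characters left out ...]
2890625, 194.3108367919922), 46.080528259277344) cloud 0 0 0
 brass (427, 210, 34, 44) minrect@z16 ((282.9645690917969, 152.9751434326172), (159.87789916992188, 72.70401000976562), 64.31886291503906) cloud 0 0 0
 blue 1269 [ 0.55210298 -0.03879634 -0.0023002 ] [0.70714135 0.77777795 0.6722708 ]
   0.005 517 [0.6277 0.106  0.0097] ((627.3362426757812, 86.89063262939453), (90.537353515625, 129.99574279785156), 87.38300323486328)
   0.014 41 [0.6711 0.1074 0.0192] ((667.4384765625, 104.11883544921875), (37.567745208740234, 17.549070358276367), 34.219295501708984)
   0.078 326 [0.6549 0.0899 0.0815] ((647.8226928710938, 87.961181640625), (50.552520751953125, 84.5960922241211), 82.39198303222656)
```

View pics/crop1.png

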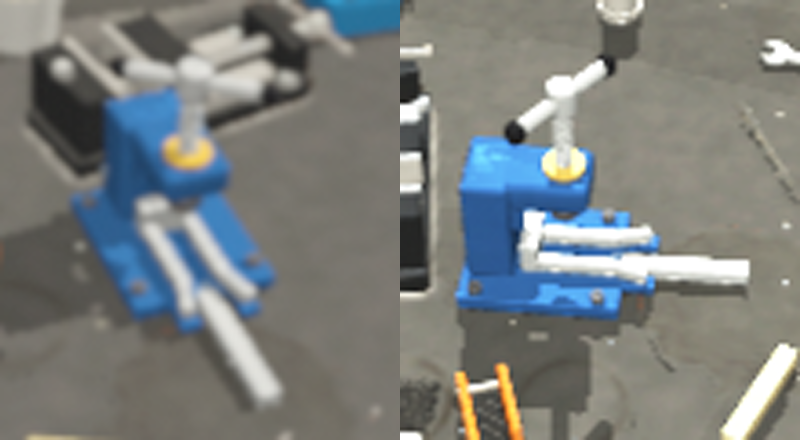

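The crops show the clamp: nut (188,152 left crop; 563,163 right), handle with two black balls (side crop (515,131) and (608,66)), tongue pointing toward the robot, with rails behind it. Now measure these.

```bash
python3 - <<'E'
from h import *; import pickle
for n in ("scene","side"):
    f=pickle.load(open(n+".pkl","rb")); P=cloud(f); im=f["image"]; hsv=cv2.cvtColor(im,cv2.COLOR_RGB2HSV)
    near=(abs(P[...,0]-.63)<.12)&(abs(P[...,1]-.09)<.09)
    m=cv2.inRange(hsv,(15,110,120),(35,255,255)); m[~near]=0; vu=np.argwhere(m); uv=vu[:,::-1]
    print(n,"nut",len(uv), onplane(f,[uv.mean(0)],.086).round(4), "cloud",np.median(P[m>0],0).round(4), 'minrect',cv2.minAreaRect((onplane(f,uv,.086)[:,:2]*1000).astype(np.float32)))
    # handle
    hm=near&(P[...,2]>.115)&(P[...,2]<.16); Q=P[hm]; V=im[hm].max(1)
    print(" handle",len(Q),Q.mean(0).round(4)); 
    _,_,vt=np.linalg.svd(Q[:,:2]-Q[:,:2].mean(0),full_matrices=False); s=(Q[:,:2]-Q[:,:2].mean(0))@vt[0]
    print("  dir",vt[0].round(3),np.degrees(np.arctan2(vt[0][1],vt[0][0])).round(1),"ext",s.min(),s.max(),"zends",np.percentile(Q[:,2],[5,50,95]).round(4))
    D=Q[V<70]
    for sg in(-1,1):
        k=sg*s>.038; k2=k&(V<80)
        if k2.any(): print("  ball",k2.sum(),Q[k2].mean(0).round(4))
    # grey low parts: tongue
    g=near&(hsv[...,1]<40)&(hsv[...,2]>150)&(P[...,2]>.005)&(P[...,2]<.014); T=P[g]; T=T[T[:,0]<.585]
    print(" tongue",len(T),T.min(0).round(4),T.max(0).round(4))
    if len(T)>5: print(cv2.minAreaRect((T[:,:2]*1000).astype(np.float32))); a=np.polyfit(T[:,0],T[:,1],1); print(a, np.polyval(a,[.5,.56]))
    g=near&(hsv[...,1]<40)&(hsv[...,2]>140)&(P[...,2]>.015)&(P[...,2]<.024); T=P[g]
    print(" rails",len(T),T.mean(0).round(4),cv2.minAreaRect((T[:,:2]*1000).astype(np.float32)))
E
```

```text
scene nut 35 [[0.6168 0.0896 0.086 ]] cloud [0.6176 0.0908 0.0847] minrect ((618.4662475585938, 88.08192443847656), (20.49947166442871, 21.640872955322266), 63.333099365234375)
 handle 268 [0.6191 0.0858 0.1355]
  dir [-0.622 -0.783] -128.5 ext -0.049216552940534675 0.047349327311393116 zends [0.1261 0.1366 0.1429]
  ball 6 [0.6469 0.1218 0.1371]
  ball 16 [0.5918 0.0531 0.1349]
 tongue 162 [0.5102 0.0572 0.005 ] [0.5843 0.1091 0.0138]
((553.7984619140625, 93.88676452636719), (46.068031311035156, 79.85974884033203), 67.15727996826172)
[-0.04994716  0.11690912] [0.09193554 0.08893871]
 rails 189 [0.615  0.0829 0.0182] ((656.9599609375, 65.5115737915039), (61.68409729003906, 197.14720153808594), 69.4891128540039)
side nut 17 [[0.6227 0.0963 0.086 ]] cloud [0.6221 0.097  0.0855] minrect ((623.0806274414062, 95.83171844482422), (21.22875213623047, 7.25271463394165), 2.8150393962860107)
 handle 217 [0.6229 0.0907 0.1366]
  dir [0.625 0.78 ] 51.3 ext -0.04983162990303113 0.04508598549500557 zends [0.1239 0.1378 0.1441]
  ball 15 [0.5954 0.0553 0.138 ]
  ball 21 [0.6499 0.1224 0.1364]
 tongue 140 [0.5115 0.0722 0.005 ] [0.5844 0.1088 0.0136]
((547.8616943359375, 89.45093536376953), (72.8871841430664, 36.487815856933594), 2.713932514190674)
[-0.05586437  0.1215741 ] [0.09364192 0.09029006]
 rails 212 [0.6085 0.0882 0.0185] ((651.3624267578125, 76.72740936279297), (65.95536804199219, 180.90721130371094), 72.64185333251953)
```

```bash
cat >> h.py <<'E'
def fish(f,uv):  # unit-ish rays in world, origin
    F,W=cam(f); uv=np.atleast_2d(uv).astype(float); R=W[:3,:3]
    d=uv-[f["cx"],f["cy"]]; rr=np.hypot(*d.T)+1e-9; t=rr/F
    c=np.c_[np.sin(t)*d[:,0]/rr,-np.sin(t)*d[:,1]/rr,-np.cos(t)]
    return -R.T@W[:3,3], c@R
def fplane(f,uv,z):
    o,d=fish(f,uv); return o+d*((z-o[2])/d[:,2])[:,None]
def ortho(f,z,x0,x1,y0,y1,mm=1.0):
    # rectified top view of the plane at height z: column=x, row=-y, mm per pixel
    xs=np.arange(x0,x1,mm/1000); ys=np.arange(y1,y0,-mm/1000); X,Y=np.meshgrid(xs,ys)
    F,W=cam(f); c=np.stack([X,Y,np.full_like(X,z)],-1)@W[:3,:3].T+W[:3,3]
    rho=np.hypot(c[...,0],c[...,1]); t=np.arctan2(rho,-c[...,2])*F/(rho+1e-12)
    return cv2.remap(f["image"],(f["cx"]+t*c[...,0]).astype(np.float32),(f["cy"]-t*c[...,1]).astype(np.float32),cv2.INTER_LINEAR)
E
python3 - <<'E'
from h import *; import pickle
f=eyes.grab_frame("wrist"); pickle.dump(f,open("w0.pkl","wb"))
print(f["fovy"],np.linalg.inv(f["world_to_cam"])[:3,3])
a=f["image"]; cv2.imwrite("pics/w0.png",a[:,:,::-1])
E
```

```text
65.70646984690485 [0.67541439 0.07677071 0.37277134]
```

View pics/w0.png

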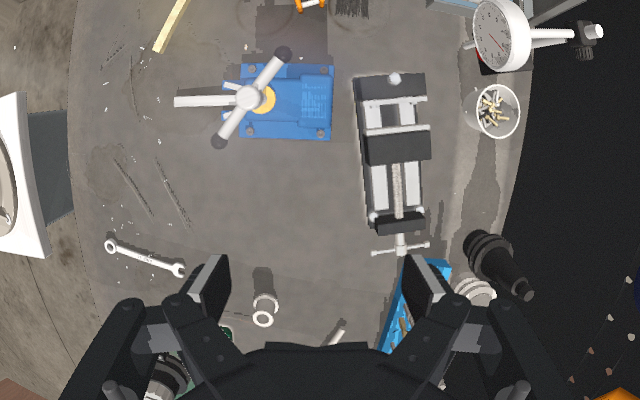

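The wrist view shows the clamp from above: balls at (283,54) and (219,142), hub (251,97), tongue from (174,101) to about (235,99), and the bar's near end at (165,40).

```bash
python3 - <<'E'
from h import *; import pickle
f=pickle.load(open("w0.pkl","rb")); im=f["image"]; g=im.max(2)
for c in [(283,54),(219,142)]:
    m=np.zeros_like(g); cv2.circle(m,c,11,1,-1); m&=(g<75).astype(np.uint8)
    vu=np.argwhere(m)[:,::-1]; print("ball",len(vu),vu.mean(0).round(1),fplane(f,[vu.mean(0)],.136).round(4))
hsv=cv2.cvtColor(im,cv2.COLOR_RGB2HSV)
m=cv2.inRange(hsv,(100,120,60),(120,255,255)); m[:, :200]=0;m[:,345:]=0;m[150:]=0;m[:55]=0
Q=fplane(f,np.argwhere(m)[:,::-1],.010); print("blue",cv2.minAreaRect((Q[:,:2]*1000).astype(np.float32)))
pts=[]
for u in range(177,224,2):
    col=im[85:118,u].astype(int); s=col.min(1); k=np.where(s>165)[0]
    if len(k)>3: pts.append((u,85+k.mean(),len(k)))
pts=np.array(pts); P=fplane(f,pts[:,:2],.010); print(pts[:,2],'\n',P[::4].round(4))
a=np.polyfit(P[:,0],P[:,1],1); print("tongue",a,np.polyval(a,[.5,.621]), np.degrees(np.arctan(a[0])))
k=np.where(im[101,150:200].min(1)>165)[0][0]+150; print("tongue tip",k,fplane(f,[(k-.5,101)],.010))
m=cv2.inRange(hsv,(15,110,120),(35,255,255));m[:80]=0;m[118:]=0;m[:,:235]=0;m[:,290:]=0
vu=np.argwhere(m)[:,::-1]; hull=fplane(f,cv2.convexHull(vu)[:,0],.086); print("nut",cv2.minEnclosingCircle((hull[:,:2]*1000).astype(np.float32)), len(vu))
E
```

```text
ball 0 [nan nan] [[nan nan nan]]
ball 0 [nan nan] [[nan nan nan]]
blue ((629.2560424804688, 84.87200927734375), (87.9393081665039, 129.8047332763672), 86.73419189453125)
[10. 10. 10. 10. 11. 10. 11. 11. 11. 11. 10. 10. 10. 10. 10. 10. 10. 11.
 11. 11. 11. 11. 11. 16.] 
 [[0.5044 0.091  0.01  ]
 [0.5155 0.0907 0.01  ]
 [0.5264 0.0897 0.01  ]
 [0.5371 0.0895 0.01  ]
 [0.5475 0.0887 0.01  ]
 [0.5578 0.0886 0.01  ]]
tongue [-0.05857047  0.12075146] [0.09146622 0.0843792 ] -3.3520110303011874
tongue tip 159 [[0.47771284 0.09427399 0.01      ]]
nut ((625.13671875, 85.09129333496094), 12.986276626586914) 245<stdin>:5: RuntimeWarning: Mean of empty slice.
  ret = um.true_divide(
```

```bash
python3 -m crank '[[1,-0.55,0.2,0,0,0],[1,-0.55,0.2,0,0,0],[1,-0.55,0.2,0,0,0],[1,-0.55,0.2,0,0,0],[1,-0.55,0.2,0,0,0],[1,-0.55,0.2,0,0,0],[1,-0.55,0.2,0,0,0],[1,-0.55,0.2,0,0,0],[1,-0.55,0.2,0,0,0],[1,-0.55,0.2,0,0,0],[1,-0.55,0,0,0,0],[0,0,0,0,0,0]]' 1 && python3 - <<'E'
from h import *
f=eyes.grab_frame("wrist"); im=f["image"]; hsv=cv2.cvtColor(im,cv2.COLOR_RGB2HSV)
m=cv2.inRange(hsv,(18,50,110),(38,200,255))
for c in cv2.findContours(m,0,2)[0]:
    if cv2.contourArea(c)<200: continue
    Q=fplane(f,c[:,0],.016)[:,:2]*1000; print(cv2.boundingRect(c),cv2.minAreaRect(Q.astype(np.float32)))
    M=cv2.moments(c); print(fplane(f,[(M['m10']/M['m00'],M['m01']/M['m00'])],.012))
cv2.imwrite("pics/w1.png",im[:,:,::-1])
print(status.get_obs()["tcp_pos"])
E
```

```text
clock: 1.35
tcp_pos: [0.5518, 0.2239, 0.1909]
orientation: [-2.213, -2.226, 0.0]
contact_force: [-0.6, 0.4, -1.0]
grip_width: 0.0853
gripper_force: 0.0
(371, 316, 25, 21) ((643.3258666992188, 27.034637451171875), (33.89104461669922, 33.50048828125), 19.292234420776367)
[[0.64382922 0.02633931 0.012     ]]
(456, 54, 27, 105) ((722.12255859375, 311.430908203125), (119.68648529052734, 19.77967071533203), 78.91313934326172)
[[0.72348138 0.31241102 0.012     ]]
(248, 31, 57, 104) ((511.9068298339844, 324.72674560546875), (21.414505004882812, 118.24565887451172), 25.515775680541992)
[[0.50479588 0.34818501 0.012     ]]
[0.553057   0.22163329 0.19107541]
```

View pics/w1.png

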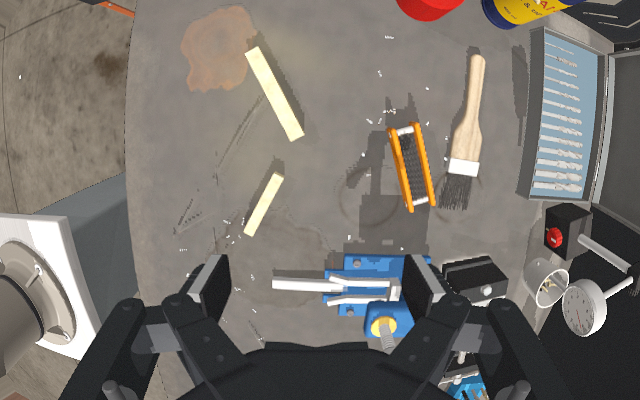

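The bar shows clearly with corners at about (246,52), (257,47), (304,133) and (292,140). My mask picked up the stain, so I'll re-measure.

```bash
python3 - <<'E'
from h import *
f=eyes.grab_frame("wrist"); im=f["image"]; hsv=cv2.cvtColor(im,cv2.COLOR_RGB2HSV)
for z,c in((.016,[(246,52),(257,47),(304,133),(292,140)]),):
    Q=fplane(f,c,z); print(Q.round(4), Q.mean(0).round(4))
for v in (170,200,220):
    m=cv2.inRange(hsv,(18,40,v),(38,200,255)); m[:,:235]=0;m[:,310:]=0;m[150:]=0;m[:35]=0
    cs=cv2.findContours(m,0,2)[0]; c=max(cs,key=cv2.contourArea)
    Q=fplane(f,c[:,0],.016)[:,:2]*1000; print(v,cv2.minAreaRect(Q.astype(np.float32)))
print(status.get_obs()["tcp_pos"])
E
```

```text
[[0.4825 0.3574 0.016 ]
 [0.494  0.3621 0.016 ]
 [0.5418 0.2714 0.016 ]
 [0.5295 0.2642 0.016 ]] [0.512  0.3138 0.016 ]
170 ((504.8492736816406, 324.224853515625), (17.230897903442383, 85.42893981933594), 26.986923217773438)
200 ((501.79425048828125, 329.9462890625), (16.40164566040039, 67.64788818359375), 25.686996459960938)
220 ((492.9953308105469, 347.7527160644531), (16.341976165771484, 27.57318115234375), 27.169300079345703)
[0.55391254 0.22000925 0.19116825]
```

```bash
python3 -m crank '[[0.86,-0.41,0.8,0,0,0],[0.86,-0.41,0.8,0,0,0],[0.86,-0.41,0.8,0,0,0],[0.86,-0.41,0.8,0,0,0],[0.86,-0.41,0.8,0,0,0],[0.86,-0.41,0.8,0,0,0],[0.86,-0.41,0.8,0,0,0],[0,0,0,0,0,-0.15],[0,0,0,0,0,-0.15],[0,0,0,0,0,-0.15],[0,0,0,0,0,-0.15],[0,0,0,0,0,0]]' 1 && python3 - <<'E'
from h import *
f=eyes.grab_frame("wrist"); im=f["image"]
o=status.get_obs(); p=o["tcp_pos"]; print(p,o["joints"])
t=ortho(f,.016,p[0]-.1,p[0]+.1,p[1]-.12,p[1]+.08,.4)
q=lambda x,y:(int((x-p[0]+.1)/.0004),int((p[1]+.08-y)/.0004))
cv2.circle(t,q(p[0],p[1]),4,(255,0,0),1); cv2.circle(t,q(.510,.3145),4,(0,255,0),1)
cv2.imwrite("pics/w2.png",t[:,:,::-1])
E
```

```text
clock: 2.65
tcp_pos: [0.4979, 0.3388, 0.0792]
orientation: [1.643, 2.677, -0.001]
contact_force: [-0.1, 0.8, -0.0]
grip_width: 0.0857
gripper_force: 0.0
[0.49775955 0.33898652 0.07919426] [-0.5532953   0.54574364 -0.1960569   1.84452855  0.14712592  0.76536925
 -0.36146013]
```

View pics/w2.png

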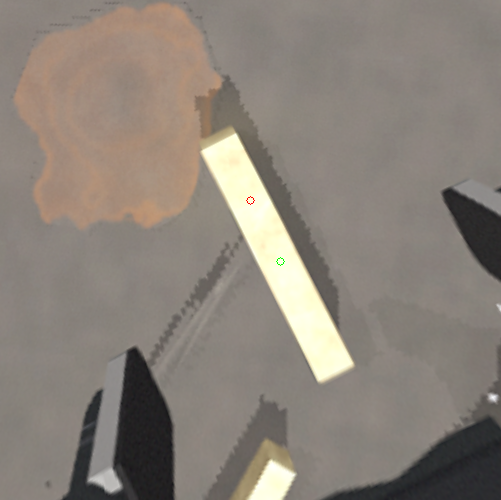

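The rectified view shows the bar's top from (217,140) to (336,373). Its length comes out at 105 mm, the TCP sits on its centre line 25 mm from the centre, and the angle is right. Descend and grip.

```bash
python3 -m crank '[[0,0,0.94,0,0,0],[0,0,0.94,0,0,0],[0,0,0.94,0,0,0],[0,0,0.94,0,0,0],[0,0,0,0,0,0],[0,0,0,0,0,0]]' 1 && python3 -m crank '[[0,0,0,0,0,0],[0,0,0,0,0,0],[0,0,0,0,0,0],[0,0,0,0,0,0],[0,0,0,0,0,0],[0,0,0,0,0,0],[0,0,0,0,0,0],[0,0,0,0,0,0]]' 0.05 60
```

```text
clock: 3.3
tcp_pos: [0.4969, 0.34, 0.0042]
orientation: [1.644, 2.677, -0.001]
contact_force: [-0.2, 0.1, 0.5]
grip_width: 0.0853
gripper_force: 0.0
clock: 4.1
tcp_pos: [0.4968, 0.3406, 0.0047]
orientation: [1.642, 2.678, 0.001]
contact_force: [-1.6, -0.2, 6.0]
grip_width: 0.0138
gripper_force: 59.8
```

```bash
python3 -m crank '[[0,0,-1,0,0,0],[0,0,-1,0,0,0],[0,0,-1,0,0,0],[0,0,0,0,0,-0.148],[0,0,0,0,0,-0.148],[0,0,0,0,0,-0.148],[0,0,0,0,0,-0.148],[0,0,0,0,0,-0.148],[0,0,0,0,0,-0.148],[0,0,0,0,0,-0.148],[0,0,0,0,0,-0.148],[0,0,0,0,0,-0.148]]' && python3 -m crank '[[0.01,-1,0,0,0,0],[0.01,-1,0,0,0,0],[0.01,-1,0,0,0,0],[0.01,-1,0,0,0,0],[0.01,-1,0,0,0,0],[0.01,-1,0,0,0,0],[0.01,-1,0,0,0,0],[0.01,-1,0,0,0,0],[0.01,-1,0,0,0,0],[0.01,-1,0,0,0,0],[0.01,-1,0,0,0,0],[0.01,-1,0,0,0,0]]' && python3 -m crank '[[0,0,0,0,0,0],[0,0,0,0,0,0]]' && python3 - <<'E'
from h import *
from scipy.spatial.transform import Rotation as R
o=status.get_obs(); p=o["tcp_pos"]; M=R.from_rotvec(o["orientation"]).as_matrix(); print(p,o["joints"].round(2)); print(M.round(3), np.degrees(np.arctan2(M[1,1],M[0,1])))
f=eyes.grab_frame("wrist"); im=f["image"]
fs=eyes.grab_frame("side")
cv2.imwrite("pics/c3.png",np.vstack([im[200:],fs["image"][120:320]])[:,:,::-1])
import pickle; pickle.dump((f,fs,p),open("s3.pkl","wb"))
E
```

```text
clock: 5.3
tcp_pos: [0.4962, 0.3399, 0.0635]
orientation: [-0.077, -3.14, 0.001]
contact_force: [0.1, -0.3, -1.5]
grip_width: 0.0142
gripper_force: 58.9
clock: 6.5
tcp_pos: [0.4806, 0.0989, 0.0638]
orientation: [-0.088, -3.139, 0.001]
contact_force: [0.9, -0.5, -2.7]
grip_width: 0.0142
gripper_force: 58.9
clock: 6.7
tcp_pos: [0.481, 0.0999, 0.0639]
orientation: [-0.088, -3.14, 0.001]
contact_force: [0.1, -0.1, -3.4]
grip_width: 0.0142
gripper_force: 59.0
[0.48104264 0.09992889 0.0639475 ] [ 0.05  0.46 -0.46  2.1   0.33  0.65  0.88]
[[-0.998  0.056 -0.   ]
 [ 0.056  0.998 -0.   ]
 [ 0.    -0.    -1.   ]] 86.78990934504766
```

View pics/c3.png

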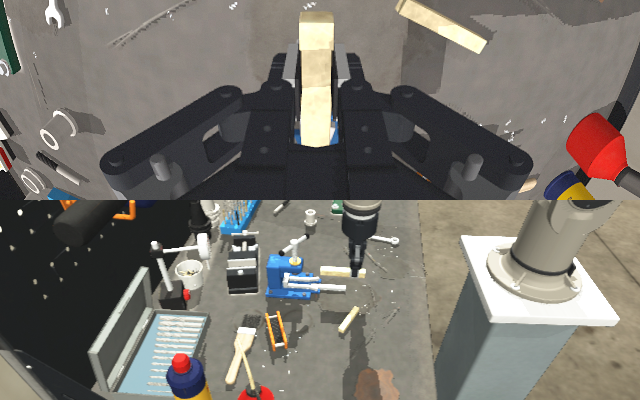

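Wrist: the bar is held square between the fingers. Side: the bar is above the tongue, with its leading end at about (322,273), short of the guides. Check the lateral alignment in the fixed views.

```bash
python3 - <<'E'
from h import *; import pickle
f,fs,p=pickle.load(open("s3.pkl","rb"))
fc=eyes.grab_frame("scene")
A=np.array([.622,.086]);u=np.array([.9984,-.0558]);v=np.array([.0558,.9984])
for n,g in(("side",fs),("scene",fc)):
    P=cloud(g); im=g["image"]; hsv=cv2.cvtColor(im,cv2.COLOR_RGB2HSV)
    q=P[...,:2]-A; X=q@u; Y=q@v
    m=(cv2.inRange(hsv,(18,40,110),(38,200,255))>0)&(X>-.2)&(X<-.04)&(abs(Y)<.03)&(P[...,2]>.045)
    top=m&(P[...,2]>.069)&(P[...,2]<.085)
    print(n,m.sum(),top.sum(),"top X",X[top].min().round(4),X[top].max().round(4),"Y",np.percentile(Y[top],[3,50,97]).round(4),"z",np.median(P[top][:,2]).round(4),"slope",np.polyfit(X[top],Y[top],1)[0].round(3))
    g2=(hsv[...,1]<40)&(hsv[...,2]>150)&(P[...,2]>.006)&(P[...,2]<.014)&(X>-.135)&(X<-.06)&(abs(Y)<.012)
    print("   tongue",g2.sum(),X[g2].min().round(4),"Y",np.percentile(Y[g2],[3,50,97]).round(4),"slope",np.polyfit(X[g2],Y[g2],1)[0].round(3))
E
```

```text
side 249 63 top X -0.1665 -0.0628 Y [0.013  0.0153 0.02  ] z 0.0716 slope -0.009
   tongue 120 -0.1233 Y [-0.0074  0.0011  0.0069] slope 0.006
scene 189 136 top X -0.1681 -0.0645 Y [-0.0002  0.0071  0.0162] z 0.0746 slope -0.035
   tongue 118 -0.127 Y [-0.0069 -0.0004  0.005 ] slope 0.026
```

```bash
python3 -m crank '[[0,-0.32,0.6,0,0,0],[0,0,0.9,0,0,0],[0,0,0.91,0,0,0],[0,0,0,0,0,0],[0,0,0,0,0,0]]' && python3 -m crank '[[-0.4,0,0,0,0,0],[-0.4,0,0,0,0,0],[-0.4,0,0,0,0,0],[-0.4,0,0,0,0,0],[0,0,0,0,0,0]]' && python3 -m crank '[[-0.25,0,0,0,0,0],[-0.25,0,0,0,0,0],[0,0,0,0,0,0]]'
```

```text
clock: 7.35
tcp_pos: [0.4806, 0.0946, 0.0153]
orientation: [-0.083, -3.139, 0.0]
contact_force: [0.5, 0.8, -1.9]
grip_width: 0.0145
gripper_force: 60.5
clock: 7.85
tcp_pos: [0.5144, 0.0918, 0.0159]
orientation: [0.087, 3.14, -0.001]
contact_force: [0.9, -2.9, -2.4]
grip_width: 0.0142
gripper_force: 60.3
clock: 8.15
tcp_pos: [0.5235, 0.0915, 0.0158]
orientation: [0.086, 3.14, -0.001]
contact_force: [-0.7, -3.9, -2.6]
grip_width: 0.0143
gripper_force: 60.3
```

```bash
python3 -m crank '[[-0.2,-0.04,0,0,0,0],[-0.2,-0.02,0,0,0,0],[-0.2,0,0,0,0,0],[0,0,0,0,0,0],[0,0,0.05,0,0,0],[0,0,0,0,0,0]]'
```

```text
clock: 8.75
tcp_pos: [0.5359, 0.0904, 0.0152]
orientation: [0.084, 3.139, 0.001]
contact_force: [1.5, -2.7, -1.1]
grip_width: 0.014
gripper_force: 60.6
```

```bash
python3 -m crank '[[0,0,0,0,0,0],[0,0,0,0,0,0],[0,0,0,0,0,0],[0,0,0,0,0,0],[0,0,-0.8,0,0,0],[0,0,-0.8,0,0,0],[0,0,-0.8,0,0,0],[0.9,0,0,0,0,0],[0.9,0,0,0,0,0],[0.9,0,0,0,0,0],[0,0,0,0,0,0]]' 0.5 && python3 -m crank '[[0,0,0,0,0,0],[0,0,0,0,0,0],[0,0,0,0,0,0],[0,0,0,0,0,0],[0,0,0.8,0,0,0],[0,0,0.8,0,0,0],[0,0,0.8,0,0,0],[0,0,0,0,0,0]]' 0 30 && python3 - <<'E'
from h import *
o=status.get_obs(); p=o["tcp_pos"]
A=np.array([.622,.086]);u=np.array([.9984,-.0558]);v=np.array([.0558,.9984])
print(p,(p[:2]-A)@u,(p[:2]-A)@v)
g=eyes.grab_frame("side");P=cloud(g); im=g["image"]; hsv=cv2.cvtColor(im,cv2.COLOR_RGB2HSV)
q=P[...,:2]-A; X=q@u; Y=q@v
m=(cv2.inRange(hsv,(18,40,110),(38,200,255))>0)&(X>-.2)&(X<.02)&(abs(Y)<.03)&(P[...,2]>.015)&(P[...,2]<.035)
print(m.sum(),X[m].min(),X[m].max(),np.median(Y[m]))
cv2.imwrite("pics/s4.png",cv2.resize(im[130:270,230:390],(640,560),interpolation=cv2.INTER_CUBIC)[:,:,::-1])
E
```

```text
clock: 9.85
tcp_pos: [0.4789, 0.0934, 0.0637]
orientation: [-0.081, -3.14, 0.001]
contact_force: [0.4, 0.4, 0.7]
grip_width: 0.0424
gripper_force: 0.0
clock: 10.65
tcp_pos: [0.4798, 0.093, 0.0133]
orientation: [-0.084, -3.137, 0.001]
contact_force: [-0.3, -0.9, 0.5]
grip_width: 0.0002
gripper_force: 0.0
[0.47983389 0.09297394 0.01326892] -0.14232779172266585 -0.0009700842977005455
111 -0.10807287604008577 -0.008446689051596776 0.007945254914058312
```

View pics/s4.png

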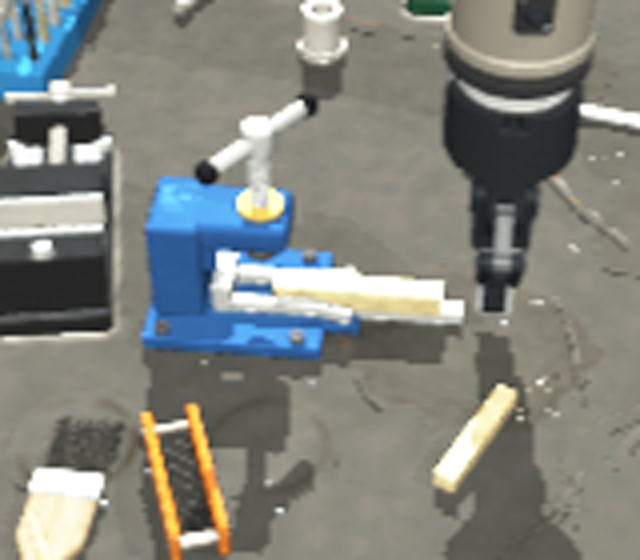

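The bar lies in the guides on the tongue, its rear end at about (443,297), with the shut fingers behind it. Now push.

```bash
python3 -m crank '[[-0.4,0,-0.05,0,0,0],[-0.4,0,0,0,0,0],[-0.4,0,0,0,0,0],[-0.25,0,0,0,0,0],[-0.2,0,0,0,0,0],[0,0,0,0,0,0]]' && python3 -m crank '[[-0.15,0,0,0,0,0],[-0.15,0,0,0,0,0],[-0.1,0,0,0,0,0],[-0.1,0,0,0,0,0],[0,0,0,0,0,0]]'
```

```text
clock: 11.3
tcp_pos: [0.5148, 0.0915, 0.016]
orientation: [0.085, 3.14, 0.001]
contact_force: [-0.2, 0.6, 0.0]
grip_width: -0.0002
gripper_force: 0.0
clock: 11.8
tcp_pos: [0.5245, 0.091, 0.0159]
orientation: [0.084, 3.14, 0.0]
contact_force: [-1.4, -0.0, -0.1]
grip_width: -0.0001
gripper_force: 0.1
```

```bash
python3 -m crank '[[-0.1,0,0,0,0,0],[-0.1,0,0,0,0,0],[-0.05,0,0,0,0,0],[0,0,0,0,0,0]]'; python3 -m crank '[[-0.1,0,0,0,0,0],[-0.05,0,0,0,0,0],[0,0,0,0,0,0]]'
```

```text
clock: 12.2
tcp_pos: [0.5254, 0.0908, 0.0154]
orientation: [-0.082, -3.134, 0.003]
contact_force: [-10.4, 1.1, 8.5]
grip_width: 0.0001
gripper_force: 5.5
clock: 12.5
tcp_pos: [0.5254, 0.0907, 0.015]
orientation: [-0.081, -3.129, 0.005]
contact_force: [-18.7, 0.4, 13.6]
grip_width: 0.0
gripper_force: 9.2
```

```bash
python3 -m crank '[[-0.1,0,0,0,0,0],[-0.05,0,0,0,0,0],[0,0,0,0,0,0]]'
```

```text
clock: 12.8
tcp_pos: [0.5255, 0.0907, 0.0147]
orientation: [-0.08, -3.124, 0.007]
contact_force: [-26.2, 1.7, 21.4]
grip_width: 0.0002
gripper_force: 13.0
```

```bash
python3 -m crank '[[0.5,0,0,0,0,0],[0.2,0,-0.2,0,0,0],[0,0,-0.9,0,0,0],[0,0,-1,0,0,0],[0,0,-1,0,0,0],[0,0,-1,0,0,0],[0,0,-1,0,0,0],[0,0,-1,0,0,0],[0,0,-1,0,0,0],[0,0,-1,0,0,0],[0,0,-1,0,0,0],[0,0,0,0,0,0]]' && python3 - <<'E'
from h import *; import pickle
f=pickle.load(open("w0.pkl","rb")); b=fplane(f,[(283,54),(219,142),(251,97)],.136); print("balls",b.round(4),b[:2].mean(0))
d=b[0]-b[1];print(np.linalg.norm(d),np.degrees(np.arctan2(d[1],d[0])))
A=np.array([.622,.086]);u=np.array([.9984,-.0558]);v=np.array([.0558,.9984])
for n in("side","scene"):
    g=eyes.grab_frame(n);P=cloud(g); im=g["image"]; hsv=cv2.cvtColor(im,cv2.COLOR_RGB2HSV)
    q=P[...,:2]-A; X=q@u; Y=q@v
    m=(cv2.inRange(hsv,(18,40,110),(38,200,255))>0)&(X>-.2)&(X<.02)&(abs(Y)<.03)&(P[...,2]>.013)&(P[...,2]<.035)
    print(n,m.sum(),"bar rear X",X[m].min(),"lead",X[m].max(),"Y",np.median(Y[m]))
    hm=(P[...,2]>.122)&(P[...,2]<.15)&(np.hypot(X,Y)<.065); Q=P[hm]; rect=cv2.minAreaRect((Q[:,:2]*1000).astype(np.float32)); print(" handle",rect)
E
```

```text
clock: 14.0
tcp_pos: [0.5237, 0.0916, 0.2013]
orientation: [0.085, 3.133, 0.002]
contact_force: [0.4, 0.2, 0.2]
grip_width: 0.0001
gripper_force: 0.0
balls [[0.6508 0.1178 0.136 ]
 [0.5989 0.0511 0.136 ]
 [0.626  0.0853 0.136 ]] [0.6248261  0.08445699 0.136     ]
0.0844738670004341 52.11183674135863
side 106 bar rear X -0.08335322221756265 lead 0.01846686497382969 Y 0.008053561282953666
 handle ((622.8079223632812, 87.97321319580078), (94.50405883789062, 18.181663513183594), 46.900394439697266)
scene 299 bar rear X -0.08804014729540433 lead 0.018987006963719147 Y 0.0025191725919039235
 handle ((621.2824096679688, 85.28590393066406), (96.01235961914062, 18.185108184814453), 54.67661666870117)
```

```bash
python3 -m crank '[[-0.81,-0.274,0.1,0,0,0],[-0.81,-0.274,0.1,0,0,0],[-0.81,-0.274,0.1,0,0,0],[-0.81,-0.274,0.1,0,0,0],[-0.81,-0.274,0.1,0,0,0],[0,0,0,0,0,-0.174],[0,0,0,0,0,-0.174],[0,0,0,0,0,-0.174],[0,0,0,0,0,-0.174],[0,0,0,0,0,-0.174],[0,0,0,0,0,-0.174],[0,0,0,0,0,-0.174]]' 0.28 && python3 -m crank '[[0,0,0,0,0,0]]' && python3 - <<'E'
from h import *
from scipy.spatial.transform import Rotation as R
o=status.get_obs(); p=o["tcp_pos"]; M=R.from_rotvec(o["orientation"]).as_matrix(); print(p,o["joints"].round(2), np.degrees(np.arctan2(M[1,1],M[0,1])), M[:,2].round(3))
f=eyes.grab_frame("wrist")
t=ortho(f,.135,.54,.70,.01,.16,.25)
q=lambda x,y:(int((x-.54)/.00025),int((.16-y)/.00025))
cv2.circle(t,q(p[0],p[1]),4,(255,0,0),1); cv2.circle(t,q(.6235,.0855),4,(0,255,0),1)
cv2.imwrite("pics/w5.png",t[:,:,::-1])
E
```

```text
clock: 15.3
tcp_pos: [0.6, 0.0592, 0.1866]
orientation: [1.378, -2.822, -0.001]
contact_force: [-0.5, 0.6, -0.4]
grip_width: 0.0242
gripper_force: 0.0
clock: 15.4
tcp_pos: [0.6, 0.0591, 0.1865]
orientation: [1.372, -2.825, -0.002]
contact_force: [-0.4, 0.1, -0.1]
grip_width: 0.024
gripper_force: 0.0
[0.59995397 0.05909792 0.18652883] [ 0.32  0.5  -0.7   1.74  0.36  1.04  1.97] 141.80142816164422 [-0.002  0.    -1.   ]
```

View pics/w5.png

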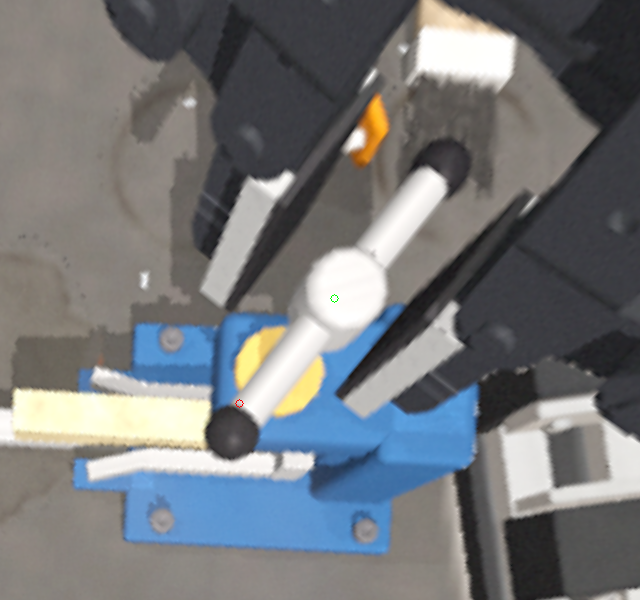

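The rectified view shows the handle's balls at (232,431) and (442,167) and its centre at (337,299), so the axis is at (0.624, 0.0853). The TCP needs a shift of about 3 mm before descending.

```bash
python3 -m crank '[[-0.13,-0.12,0.5,0,0,0],[0,0,0.8,0,0,0],[0,0,0.8,0,0,0],[0,0,0.8,0,0,0],[0,0,0.4,0,0,0],[0,0,0,0,0,0]]' && python3 -m crank '[[0,0,0,0,0,0],[0,0,0,0,0,0],[0,0,0,0,0,0],[0,0,0,0,0,0]]' 0.17 20
```

```text
clock: 16.05
tcp_pos: [0.6027, 0.0599, 0.1199]
orientation: [1.37, -2.824, -0.002]
contact_force: [-0.9, 0.4, -0.7]
grip_width: 0.0236
gripper_force: 0.0
clock: 16.45
tcp_pos: [0.6042, 0.0602, 0.1225]
orientation: [-1.37, 2.826, -0.0]
contact_force: [0.2, 0.7, -0.4]
grip_width: 0.0143
gripper_force: 0.1
```

```bash
cat > fz.py <<'E'
from h import *
from scipy.spatial.transform import Rotation as R
o=status.get_obs(); p=o["tcp_pos"]; M=R.from_rotvec(o["orientation"]).as_matrix(); d=p[:2]-[.624,.0855]
print("t%.1f"%o["clock"],"phi",np.degrees(np.arctan2(d[1],d[0])).round(1),"xang",np.degrees(np.arctan2(M[1,0],M[0,0])).round(1),"r",(np.hypot(*d)*1000).round(1),"z",p[2].round(4),"F x,y,z",(M.T@o["contact_force"]).round(1),"M",(M.T@o["moment"]).round(2),"grip",round(float(o["gripper_force"]),1),"j",o["joints"].round(2)[[0,2,6]])
E
python3 -m crank '[[-0.011,0.194,0.019,0,0,0.15],[-0.011,0.194,0.019,0,0,0.15],[-0.011,0.194,0.019,0,0,0.15],[-0.011,0.194,0.019,0,0,0.15]]' >/dev/null; python3 fz.py
python3 -m crank '[[-0.011,0.194,0.019,0,0,0.15],[-0.011,0.194,0.019,0,0,0.15],[-0.011,0.194,0.019,0,0,0.15],[-0.011,0.194,0.019,0,0,0.15]]' >/dev/null; python3 fz.py
python3 -m crank '[[-0.011,0.194,0.019,0,0,0.15],[-0.011,0.194,0.019,0,0,0.15],[-0.011,0.194,0.019,0,0,0.15],[-0.011,0.194,0.019,0,0,0.15]]' >/dev/null; python3 fz.py
```

```text
t16.9 phi -151.8 xang -155.6 r 32.1 z 0.121 F x,y,z [-0.2 -5.6  0.2] M [ 0.94 -0.21 -0.04] grip 2.3 j [ 0.19 -0.55  1.48]
t17.2 phi -179.4 xang 177.4 r 32.1 z 0.1193 F x,y,z [-0.6 -4.9 -1. ] M [ 0.97 -0.17 -0.07] grip 2.2 j [ 0.09 -0.44  1.04]
t17.6 phi 153.0 xang 150.4 r 31.9 z 0.1176 F x,y,z [-1.5 -4.5 -2.9] M [ 0.91 -0.37 -0.1 ] grip 2.1 j [-0.02 -0.33  0.6 ]
```

```bash

python3 -m crank '[[-0.011,0.194,0.019,0,0,0.15],[-0.011,0.194,0.019,0,0,0.15],[-0.011,0.194,0.019,0,0,0.15],[-0.011,0.194,0.019,0,0,0.15],[-0.011,0.194,0.019,0,0,0.15],[-0.011,0.194,0.019,0,0,0.15]]' >/dev/null; python3 fz.py
python3 -m crank '[[-0.011,0.194,0.019,0,0,0.15],[-0.011,0.194,0.019,0,0,0.15],[-0.011,0.194,0.019,0,0,0.15],[-0.011,0.194,0.019,0,0,0.15]]' >/dev/null; python3 fz.py
python3 -m crank '[[-0.011,0.194,0.019,0,0,0.15],[-0.011,0.194,0.019,0,0,0.15],[-0.011,0.194,0.019,0,0,0.15],[-0.011,0.194,0.019,0,0,0.15]]' >/dev/null; python3 fz.py
```

```text
t18.2 phi 111.8 xang 109.9 r 31.7 z 0.1151 F x,y,z [-3.8 -3.8 -1.1] M [ 0.76 -0.64 -0.06] grip 1.9 j [-0.17 -0.16 -0.03]
t18.6 phi 85.1 xang 83.0 r 32.2 z 0.1133 F x,y,z [-2.9 -4.2 -2. ] M [ 0.78 -0.6  -0.04] grip 1.9 j [-0.25 -0.05 -0.43]
t19.1 phi 59.0 xang 56.0 r 32.6 z 0.1117 F x,y,z [-2.7 -4.  -1.2] M [ 0.83 -0.59 -0.06] grip 1.9 j [-0.32  0.07 -0.82]
```

```bash
cat >> fz.py <<'E'
F=M.T@o["contact_force"]; dt=M[:2,:2].T@d
print("   T %.3f"%-(dt[0]*F[1]-dt[1]*F[0]+(M.T@o["moment"])[2]))
E
R='[-0.011,0.194,0.019,0,0,0.15]'
python3 -m crank '[[-0.011,0.194,0.019,0,0,0.15],[-0.011,0.194,0.019,0,0,0.15]]' >/dev/null; python3 fz.py
python3 -m crank '[[-0.011,0.194,0.019,0,0,0.15],[-0.011,0.194,0.019,0,0,0.15]]' >/dev/null; python3 fz.py
python3 -m crank '[[-0.011,0.194,0.019,0,0,0.15],[-0.011,0.194,0.019,0,0,0.15]]' >/dev/null; python3 fz.py
python3 -m crank '[[-0.011,0.194,0.019,0,0,0.15]]' >/dev/null; python3 fz.py
python3 -m crank '[[-0.011,0.194,0.019,0,0,0.15]]' >/dev/null; python3 fz.py
```

```text
t19.2 phi 46.0 xang 42.5 r 32.7 z 0.111 F x,y,z [-2.8 -3.7 -1.3] M [ 0.81 -0.61 -0.1 ] grip 1.9 j [-0.35  0.13 -1.01]
   T 0.224
t19.4 phi 33.1 xang 29.0 r 32.7 z 0.1103 F x,y,z [-3.9 -3.4 -0.9] M [ 0.84 -0.6   0.  ] grip 1.9 j [-0.38  0.19 -1.2 ]
   T 0.120
t19.6 phi 20.1 xang 15.6 r 32.6 z 0.1096 F x,y,z [-3.5 -3.8 -1.3] M [ 0.78 -0.54 -0.06] grip 1.9 j [-0.41  0.25 -1.39]
   T 0.191
t19.8 phi 13.7 xang 8.8 r 32.6 z 0.1092 F x,y,z [-2.5 -3.8 -0.6] M [ 0.88 -0.51 -0.06] grip 1.9 j [-0.43  0.28 -1.48]
   T 0.190
t19.9 phi 7.3 xang 2.1 r 32.6 z 0.1089 F x,y,z [-1.7 -4.3 -0.7] M [ 0.83 -0.5  -0.05] grip 1.9 j [-0.44  0.31 -1.58]
   T 0.197
```

```bash

python3 -m crank '[[-0.011,0.194,0.019,0,0,0.15],[-0.011,0.194,0.019,0,0,0.15]]' >/dev/null; python3 fz.py
python3 -m crank '[[-0.011,0.194,0.019,0,0,0.15]]' >/dev/null; python3 fz.py
python3 -m crank '[[-0.011,0.194,0.019,0,0,0.15]]' >/dev/null; python3 fz.py
python3 -m crank '[[-0.011,0.194,0.019,0,0,0.15]]' >/dev/null; python3 fz.py
```

```text
t20.1 phi -5.8 xang -11.4 r 32.5 z 0.1084 F x,y,z [-1.9 -3.9 -0.3] M [ 0.88 -0.34 -0.07] grip 2.0 j [-0.48  0.37 -1.76]
   T 0.202
t20.1 phi -12.3 xang -18.1 r 32.4 z 0.1081 F x,y,z [-1.6 -4.3  0. ] M [ 0.96 -0.26 -0.03] grip 2.1 j [-0.49  0.4  -1.85]
   T 0.173
t20.2 phi -19.0 xang -24.9 r 32.4 z 0.1078 F x,y,z [-0.9 -5.7  0.9] M [ 0.91 -0.2  -0.06] grip 2.2 j [-0.51  0.43 -1.95]
   T 0.244
t20.4 phi -25.7 xang -31.6 r 32.4 z 0.1075 F x,y,z [-0.2 -4.4  0.2] M [ 0.99 -0.09  0.01] grip 2.3 j [-0.52  0.46 -2.04]
   T 0.135
```

```bash

python3 -m crank '[[-0.011,0.194,0.019,0,0,0.15]]' >/dev/null; python3 fz.py
python3 -m crank '[[-0.011,0.194,0.019,0,0,0.15]]' >/dev/null; python3 fz.py
python3 -m crank '[[-0.011,0.194,0.019,0,0,0.15]]' >/dev/null; python3 fz.py
```

```text
t20.4 phi -32.5 xang -38.4 r 32.4 z 0.1072 F x,y,z [-0.  -4.7  1.6] M [ 1.    0.01 -0.06] grip 2.4 j [-0.54  0.49 -2.13]
   T 0.210
t20.6 phi -39.3 xang -45.2 r 32.4 z 0.1069 F x,y,z [ 0.3 -4.3  3. ] M [ 1.04  0.1  -0.05] grip 2.4 j [-0.56  0.52 -2.23]
   T 0.187
t20.6 phi -46.2 xang -51.9 r 32.5 z 0.1066 F x,y,z [-0.6 -5.6  2. ] M [ 1.03  0.18 -0.06] grip 2.5 j [-0.58  0.55 -2.32]
   T 0.241
```

```bash

python3 -m crank '[[0,-0.15,0,0,0,0],[0,0,-1,0,0,0],[0,0,-1,0,0,0],[0,0,0,0,0,-0.19],[0,0,0,0,0,-0.19],[0,0,0,0,0,-0.19],[0,0,0,0,0,-0.19],[0,0,0,0,0,-0.19],[0,0,0,0,0,-0.19],[0,0,0,0,0,-0.19],[0,0,0,0,0,-0.19],[0,0,0,0,0,-0.19]]' 0.28
python3 -m crank '[[0,0,0,0,0,-0.19],[0,0,0,0,0,-0.19],[0,0,0,0,0,-0.19],[0,0,0,0,0,-0.19],[0,0,0,0,0,-0.19],[0,0,0,0,0,-0.19],[0,0,0,0,0,-0.19],[0,0,0,0,0,-0.19],[0,0,0,0,0,-0.19],[0,0,0,0,0,-0.19],[0,0,0,0,0,-0.19],[0,0,0,0,0,-0.19]]' >/dev/null
python3 -m crank '[[0,0,0,0,0,0]]' >/dev/null; python3 fz.py; python3 - <<'E'
from h import *
o=status.get_obs(); p=o["tcp_pos"]; f=eyes.grab_frame("wrist")
t=ortho(f,.120,.56,.70,.02,.15,.25)
q=lambda x,y:(int((x-.56)/.00025),int((.15-y)/.00025))
cv2.circle(t,q(p[0],p[1]),4,(255,0,0),1); cv2.circle(t,q(.624,.0855),4,(0,255,0),1)
cv2.imwrite("pics/w6.png",t[:,:,::-1])
E
```

```text
clock: 21.85
tcp_pos: [0.6472, 0.062, 0.1462]
orientation: [3.063, 0.7, 0.0]
contact_force: [-0.4, 0.3, 0.5]
grip_width: 0.0237
gripper_force: 0.0
t23.1 phi -45.8 xang 128.0 r 33.3 z 0.1462 F x,y,z [-0.7 -0.7 -1.6] M [ 0.03 -0.03  0.  ] grip 0.0 j [-0.05 -0.19  0.38]
   T -0.032
```

View pics/w6.png

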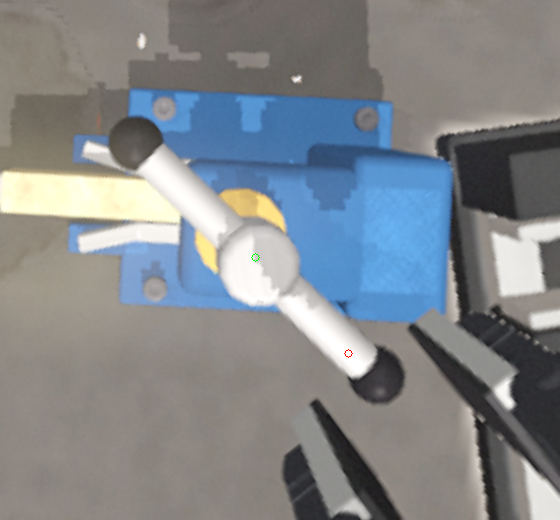

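The view shows the balls at (134,142) and (379,373), so the arm is at -43.3°, and the red TCP mark (348,353) lies on that arm. The tool is 8.7° off square; correct that and descend.

```bash

python3 -m crank '[[0,0,0,0,0,-0.19],[0,0,1,0,0,0],[0,0,1,0,0,0],[0,0,0,0,0,0],[0,0,0,0,0,0]]' 0.28 >/dev/null
python3 -m crank '[[0,0,0,0,0,0],[0,0,0,0,0,0],[0,0,0,0,0,0]]' 0.17 >/dev/null; python3 fz.py
python3 -m crank '[[0.011,-0.194,0.019,0,0,0.15]]' >/dev/null; python3 fz.py
python3 -m crank '[[0.011,-0.194,0.019,0,0,0.15]]' >/dev/null; python3 fz.py
```

```text
t24.0 phi -45.1 xang 136.3 r 33.3 z 0.1068 F x,y,z [ 0.  -0.4 -0.1] M [ 0.1  -0.02 -0.01] grip 0.3 j [-0.04 -0.21  0.49]
   T 0.003
t24.1 phi -49.1 xang 129.5 r 33.1 z 0.1066 F x,y,z [1.5 4.7 0.2] M [-0.93  0.15 -0.08] grip 2.2 j [-0.05 -0.19  0.39]
   T 0.234
t24.2 phi -54.7 xang 122.6 r 32.9 z 0.1064 F x,y,z [0.2 4.9 0.7] M [-0.98  0.09  0.04] grip 2.3 j [-0.07 -0.16  0.29]
   T 0.117
```

```bash

python3 -m crank '[[0.011,-0.194,0.019,0,0,0.15]]' >/dev/null; python3 fz.py
python3 -m crank '[[0.011,-0.194,0.019,0,0,0.15]]' >/dev/null; python3 fz.py
python3 -m crank '[[0.011,-0.194,0.019,0,0,0.15]]' >/dev/null; python3 fz.py
```

```text
t24.3 phi -61.3 xang 115.9 r 33.0 z 0.1061 F x,y,z [2.1 4.6 1.4] M [-1.01  0.02  0.05] grip 2.3 j [-0.09 -0.13  0.19]
   T 0.105
t24.4 phi -68.0 xang 109.1 r 33.1 z 0.1057 F x,y,z [-0.   5.1  1.4] M [-1.    0.06 -0.03] grip 2.3 j [-0.11 -0.1   0.09]
   T 0.198
t24.5 phi -74.7 xang 102.3 r 33.2 z 0.1054 F x,y,z [-0.2  4.7  2.1] M [-1.    0.02  0.01] grip 2.4 j [-0.13 -0.07 -0.01]
   T 0.147
```

```bash

python3 -m crank '[[0.011,-0.194,0.019,0,0,0.15]]' >/dev/null; python3 fz.py
python3 -m crank '[[0.011,-0.194,0.019,0,0,0.15]]' >/dev/null; python3 fz.py
python3 -m crank '[[0.011,-0.194,0.019,0,0,0.15]]' >/dev/null; python3 fz.py
```

```text
t24.6 phi -81.0 xang 95.6 r 33.3 z 0.1051 F x,y,z [-0.3  6.1  2. ] M [-1.18  0.04 -0.08] grip 2.7 j [-0.15 -0.04 -0.11]
   T 0.281
t24.7 phi -87.2 xang 88.8 r 33.3 z 0.1048 F x,y,z [0.3 6.4 1.4] M [-1.3   0.1  -0.07] grip 3.1 j [-0.17 -0.01 -0.21]
   T 0.282
t24.8 phi -93.4 xang 82.1 r 33.3 z 0.1045 F x,y,z [0.4 6.5 1.8] M [-1.41  0.15 -0.06] grip 3.4 j [-0.19  0.01 -0.31]
   T 0.278
```

The handle clearly turns harder now, with about 30 N on the bar. One more small step takes it to mid-range.

```bash

python3 -m crank '[[0.011,-0.194,0.019,0,0,0.15]]' >/dev/null; python3 fz.py
python3 -m crank '[[0,0,0,0,0,0]]' >/dev/null; python3 fz.py
```

```text
t24.9 phi -99.5 xang 75.3 r 33.3 z 0.1042 F x,y,z [0.2 7.6 1.8] M [-1.56  0.09 -0.08] grip 3.7 j [-0.22  0.04 -0.42]
   T 0.333
t25.0 phi -100.2 xang 75.4 r 33.5 z 0.1041 F x,y,z [0.2 5.5 1.4] M [-1.27  0.07 -0.05] grip 3.0 j [-0.22  0.04 -0.42]
   T 0.237
```

```bash

python3 -m crank '[[0,0.12,0,0,0,0],[0,0,0,0,0,0],[0,0,0,0,0,0],[0,0,0,0,0,0]]' 0.28 >/dev/null; python3 fz.py
python3 -m crank '[[0,0,-0.5,0,0,0],[0,0,-1,0,0,0],[0,0,-1,0,0,0],[0,0,-1,0,0,0],[0,0,-1,0,0,0],[0,0,0,0,0,0],[0,0,0,0,0,0]]' && python3 - <<'E'
from h import *
A=np.array([.622,.086]);u=np.array([.9984,-.0558]);v=np.array([.0558,.9984])
g=eyes.grab_frame("side");P=cloud(g); im=g["image"]; hsv=cv2.cvtColor(im,cv2.COLOR_RGB2HSV)
q=P[...,:2]-A; X=q@u; Y=q@v
m=(cv2.inRange(hsv,(18,40,110),(38,200,255))>0)&(X>-.2)&(X<.02)&(abs(Y)<.03)&(P[...,2]>.013)&(P[...,2]<.035)
print(m.sum(),"bar rear X",X[m].min(),"lead",X[m].max())
cv2.imwrite("pics/s7.png",cv2.resize(im[130:270,230:390],(640,560),interpolation=cv2.INTER_CUBIC)[:,:,::-1])
E
```

```text
t25.4 phi -101.8 xang 75.6 r 34.0 z 0.1024 F x,y,z [ 0.3 -0.4 -0.4] M [-0.02 -0.02 -0.03] grip 0.0 j [-0.22  0.04 -0.41]
   T 0.020
clock: 26.1
tcp_pos: [0.6174, 0.0521, 0.193]
orientation: [2.482, 1.925, 0.001]
contact_force: [-1.3, -0.9, -0.5]
grip_width: 0.0242
gripper_force: 0.0
122 bar rear X -0.0834413378136788 lead 0.01857164100391427
```

View pics/s7.png

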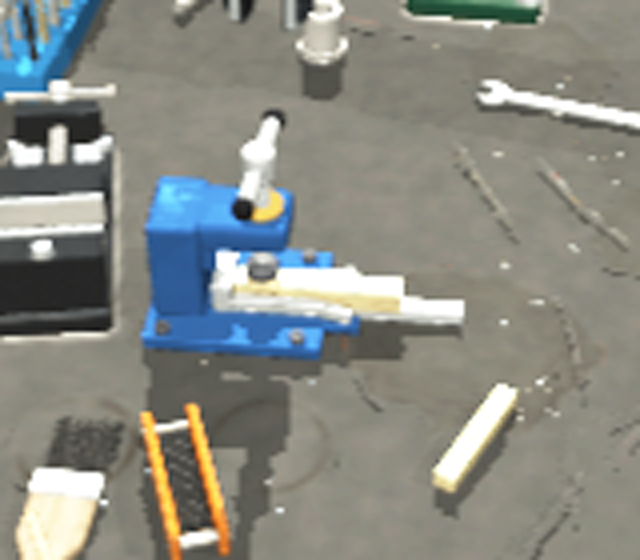

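The bar is home against the stop, the foot at (262,268) is down on it, and the gripper is clear. Handing in.

```bash
python3 -c "
from bench import r
print(r.hand_in())"
```

```text
the job is handed in; nothing more can be done
None
```

The bar is against the stop and the clamp holds it snugly, at an estimated 35–43 N on the bar (30–60 N is right); the gripper was clear when I handed in at about 26 s.

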